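# Lock a report's binding strip with one stroke of the fingertips

### The arm

A 6-joint arm with a two-finger parallel gripper is mounted at the origin on a cart in front of the work surface, level with it; the furniture and walls round the work are solid. World frame = base frame: x ahead of the robot, y to its left, z up, the work surface at z = 0. Lengths are in m, angles in rad, forces in N, time in s.
With the tool pointing down it reaches from about 0.35 to 0.725 m from the base axis. Payload 6 kg.
Tool frame: the origin (TCP) lies midway between the tips of the shut fingers; the grasp point (between the pads) lies bot.grip_point_offset behind it (bot.grip_point_offset is the distance from the TCP to the grasp point, in m); z points along the fingers, y is the direction in which the jaws open and shut (so a half turn about z gives the same grasp; the last joint's range is limited). The gripper opens to 85 mm and grips with 20 to 120 N. Pads are 22 mm wide; open, the fingers measure 114 mm over their backs; the gripper's body (76 mm by 85 mm) begins 54 mm behind the grasp point. The pads swing forward as they close: fully open they stand 13 mm farther back than shut.
Start: joints at [0.334, 0.04, 0.085, 0, -1.615, -0.334], TCP at [0.6, 0, 0.231] pointing down, gripper open.
Joint ranges: [-2.56, 2.56], [-1.29, 2.01], [-1.08, 1.49], [-3.29, 1.98], [-2.81, -0.18], [-2.99, 2.99]. Speed limits (rad/s): [2.57, 2.57, 3.01, 3.14, 3.14, 3.14].

### API

Orientations are given as a 3x3 rotation matrix whose columns are the frame's x, y, z axes.
In Python, from station import bot gives the robot as it stands. The module is installed in compiled form; this text tells all that it offers.
- The arm moves only by the shell command python3 -m creep 'ROWS'. ROWS is JSON, a list of rows, each an object with "offset": the shift along the tool's x, y, z each as a share of 4 cm, from -1 to 1, a list of three; "delta_rot": the turn, a rotation vector about the tool's x, y, z each as a share of 0.08 rad, from -1 to 1, a list of three; "hand": the gripper command: -1 is fully open, 1 is shut, values between are in proportion. In form: [{"offset": [dx, dy, dz], "delta_rot": [rx, ry, rz], "hand": hand}, ...]. A call has exactly 5 rows; each row shifts and turns the commanded pose from where the row before left it, along the tool's axes as they then stand; what a row does not reach is not made up. A row lasts 1/8 s, in which the tool goes at most 62.5 mm and 10.7 degrees, less where a joint would pass 70% of its speed; a pose out of reach is approached as far as the arm can. A call with a number of a shift or a turn outside -1 to 1 is refused whole. A call with a gripper value outside its range is refused whole. The fingers move at their own pace and stop on an object; the grip force is fixed at half the most. Time passes only in rows, so rows that do not move let the fingers close, or fill a call up. It gives the time, the measured TCP pose, the force and the opening at its end, in the units of the state.
- bot.get_obs(): the state, without advancing time (a new reading comes with each control period).
- bot.read_camera(name): name is "scene" or "side" or "wrist"; returns a dict with "pixels" (420x560x3 uint8, red, green, blue), "vfov" (degrees; the focal length in pixels is half the picture's height over the tangent of half this angle, whatever the lens; pixels are square), "cx", "cy" (the principal point, pixels), "extrinsics" (4x4, takes a point from world to camera coordinates). Camera axes: x right, y down, z forward; pixel columns grow to the right and rows downward; lengths in m; the calibration is good to about 2 mm. The wrist camera is an equidistant fisheye: a pixel r from the principal point sees the ray r / f radians off the axis. A picture is of the moment at which its call begins. There is no depth.
- bot.finish_job(): hands the job in, once; it reports no verdict.
Trained networks look in the newest picture that a camera, given by its name, has taken for a name from the list of things; names that differ only in an ending like _2 or _b are one class to them, and where a whole thing is asked for, a point or a joint stands for the part that bears it (a point fixed in the world has none). Each returns a list of dicts, best first, with "conf" (0 to 1); they miss things now and then, are a little off and sometimes report something else, mostly with a low value. They report only what shows in the picture. A call takes as long as a camera call.
- bot.recognise(label, camera): "uv" ([column, row] in pixels, amid what is visible of it).
- bot.mark_of(label, camera): "uv" ([column, row] in pixels: a listed point, or the origin of a listed thing).
The state is a dict: "t": time; "joint_pos": joint angles; "dq": joint speeds; "joint_efforts": joint torques, N m; "tool_pos": TCP position; "orientation": TCP orientation; "ft_force": force on the tool from outside, world axes, zero at the start; "wrist_torque": the same for the moment, N m; "width": finger opening in m.
Only numpy, scipy, OpenCV 4.12 (cv2) and the standard library are available. Lean on these libraries where they do the work, as an engineer would, in place of code of your own. Each camera call takes 0.05 s, during which the arm holds its last target.

### The job

Lock the binding strip of the report on the desk: starting at the end with the hanging eye, run your closed fingertips lightly along the strip to the other end, pressing its four round studs fully down one after another in a single stroke, without lifting the hand off the strip on the way. Do not pick up or shove the report, and leave the stapler, the cup and the marker where they are; take the hand away when done.

Things in the scene. Friction and masses are not known exactly. Their poses are not given: they have to be found in the camera images.
- report: Report with a heavy grey binding strip along one edge, loose and flat on the desk, turned any way round (1.5-2.2 kg; slides if shoved hard). Origin: on the desk under the strip's middle; z up. The strip is a bar 58 mm wide (x), 230 mm long (y), 20 mm high. Four round domed steel studs stand in it in one row, on x = 0, at y = +75 (stud 1), +25, -25 and -75 mm (stud 4).
- eye (a point): Middle of the hanging eye, a flat plate 34 mm wide and 6 mm high with a 16 mm hole, which sticks out of the +y end of the strip; the point is at y = +133 mm, at the plate's top.
- cover (a point): Middle of the top of the report's white cover: the pages and covers lie on the strip's -x side, from x = -27 to -183 mm, 228 mm long (y), 13.4 mm high.
- stud1 (a joint): How far stud 1 of 4 (the one next to the eye) is pressed in, in m: 0 standing up, 0.0052 fully down. It slides straight down at about 2 N (at most 4 N when quick) and stays where it is left.
- stud2 (a joint): How far stud 2 of 4 (counted from the eye) is pressed in, in m: 0 standing up, 0.0052 fully down. It slides straight down at about 2 N (at most 4 N when quick) and stays where it is left.
- stud3 (a joint): How far stud 3 of 4 (counted from the eye) is pressed in, in m: 0 standing up, 0.0052 fully down. It slides straight down at about 2 N (at most 4 N when quick) and stays where it is left.
- stud4 (a joint): How far stud 4 of 4 (the one farthest from the eye) is pressed in, in m: 0 standing up, 0.0052 fully down. It slides straight down at about 2 N (at most 4 N when quick) and stays where it is left.
- stud1_top (a point): Crest of stud 1, next to the eye. Every stud is a smooth dome 42 mm across whose crest stands 6 mm above the strip's top while up and 0.8 mm above it when fully down; its edge slopes about 32 degrees, so a fingertip sliding along just above the strip's top rides over it and presses it down. The point moves with the stud.
- stud4_top (a point): Crest of stud 4, the last one, farthest from the eye; same dome as stud 1.
- stapler: Desk stapler, 37 x 133 x 54 mm (x, y, z), standing loose beside the strip on the side away from the pages. Origin at the middle of its underside. A bystander.
- spare_cup: Clear cup with a white screw lid, 58 mm across, 65 mm high, standing loose beside the eye end of the strip. Origin at the middle of its underside. A bystander.
- cover_marker: Marker pen, 138 mm long, 18 mm thick, lying loose on the report's cover. Origin at the middle of its underside, length along its y. A bystander.

How it is judged:
By the outcome, as a careful person would: the job done as asked, in the order asked, and still so for the second after the job is handed in, with the robot touching nothing.
It also fails if it takes over 38 s, if anything falls off the work surface, if the arm or the gripper's body presses on something with over 40 N, if the wrist force passes 120 N, or if a joint passes its speed limit or range.

## Working session

There is one attempt and no reset: what is moved stays moved. The work goes in short steps, Python scripts to look and compute and a shell command to move; the robot and the scene stay as the last step left them, time stands still between calls to the robot, and variables do not carry over. Pictures are saved under pics/ and viewed, and the job is handed in when it is done.

```bash
mkdir -p pics
cat > h.py <<'E'
import numpy as np,cv2
from station import bot
def cam(n):
    c=bot.read_camera(n); return c
def ray(c,uv,fish=False):
    f=210/np.tan(np.radians(c["vfov"])/2)
    d=np.array([uv[0]-c["cx"],uv[1]-c["cy"]])
    if fish:
        r=np.linalg.norm(d); th=r/f; v=np.r_[d/max(r,1e-9)*np.sin(th),np.cos(th)]
    else: v=np.r_[d/f,1]
    E=np.array(c["extrinsics"]);R=E[:3,:3];o=-R.T@E[:3,3]
    return o,R.T@v
def at(c,uv,z,fish=False):
    o,v=ray(c,uv,fish); return o+v*(z-o[2])/v[2]
def save(c,name): cv2.imwrite("pics/"+name,c["pixels"][:,:,::-1])
E
python3 - <<'E'
from h import *
s=bot.get_obs(); print({k:np.round(v,4).tolist() for k,v in s.items()}, bot.grip_point_offset)
Z=dict(stud1_top=.026,stud4_top=.026,eye=.006,cover=.0134,report=0,stapler=0,spare_cup=0,cover_marker=.0134)
for n in ["scene","side","wrist"]:
    c=cam(n); save(c,n+"0.png"); E=np.array(c["extrinsics"]); print(n,c["vfov"],np.round(ray(c,(0,0))[0],3))
    for k,z in Z.items():
        for r in bot.mark_of(k,n)[:2]:
            print(k,round(r["conf"],2),np.round(r["uv"]),np.round(at(c,r["uv"],z,n=="wrist"),4))
E
```

```text
{'t': 0.0, 'joint_pos': [0.3337, 0.0408, 0.0838, -0.0005, -1.6155, -0.3337], 'dq': [-0.0003, 0.0007, -0.0004, 0.0002, 0.0007, -0.0016], 'joint_efforts': [-0.0007, -36.8201, 34.7413, 6.9323, -0.0055, -0.0], 'tool_pos': [0.5997, 0.0001, 0.2303], 'orientation': [[0.0, -1.0, -0.0018], [-1.0, -0.0, -0.0001], [0.0001, 0.0018, -1.0]], 'ft_force': [0.2641, 0.4839, -0.4234], 'wrist_torque': [-0.0175, -0.0137, 0.0087], 'width': 0.0856} 0.0187
scene 54.693261694315055 [0.08  0.664 0.481]
stud1_top 0.58 [274. 206.] [0.6297 0.0114 0.026 ]
stud4_top 0.49 [284. 240.] [0.5197 0.1154 0.026 ]
eye 0.89 [277. 200.] [ 0.6696 -0.0455  0.006 ]
eye 0.62 [311. 203.] [ 0.5872 -0.0796  0.006 ]
cover 0.59 [233. 230.] [0.6463 0.1351 0.0134]
cover 0.4 [285. 239.] [0.5313 0.0983 0.0134]
report 0.77 [281. 233.] [0.5665 0.0658 0.    ]
stapler 0.73 [324. 228.] [ 0.5005 -0.006  -0.    ]
spare_cup 0.74 [310. 201.] [ 0.6042 -0.1003  0.    ]
cover_marker 0.49 [223. 230.] [0.6628 0.1508 0.0134]
side 56.224982792259745 [0.315 0.782 0.486]
stud1_top 0.57 [272. 200.] [0.6163 0.0197 0.026 ]
stud4_top 0.69 [301. 230.] [0.5136 
[... 301 characters left out ...]
.    ]
spare_cup 0.93 [298. 191.] [ 0.584 -0.087  0.   ]
spare_cup 0.34 [286. 226.] [0.56   0.0794 0.    ]
cover_marker 0.59 [230. 226.] [0.6715 0.1374 0.0134]
cover_marker 0.19 [321. 213.] [0.4952 0.0237 0.0134]
wrist 65.70646984690485 [ 0.599 -0.082  0.374]
stud1_top 0.85 [253. 180.] [0.6265 0.0105 0.026 ]
stud4_top 0.97 [339. 263.] [0.5235 0.1157 0.026 ]
eye 0.83 [217. 139.] [ 0.6688 -0.0339  0.006 ]
cover 0.77 [241. 271.] [0.6465 0.1337 0.0134]
report 0.62 [251. 176.] [0.631  0.0118 0.    ]
report 0.56 [302. 217.] [0.5687 0.0639 0.    ]
stapler 0.68 [341. 264.] [0.5146 0.1321 0.    ]
spare_cup 0.69 [288.  96.] [ 0.5873 -0.0819  0.    ]
cover_marker 0.95 [223. 277.] [0.6705 0.1442 0.0134]
```

View pics/wrist0.png

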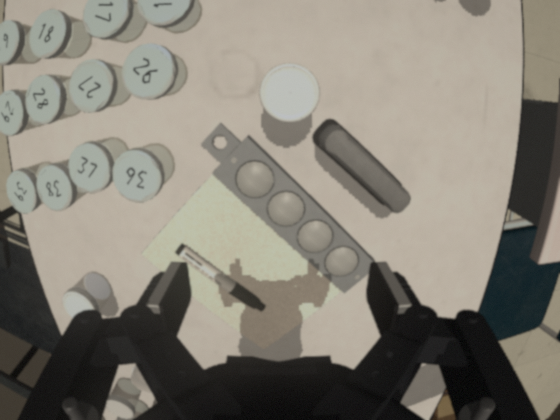

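View pics/scene0.png

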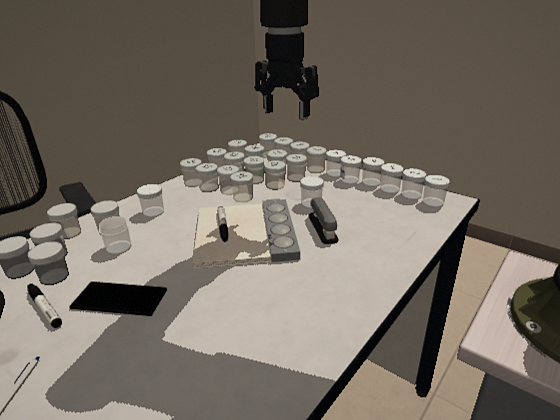

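View pics/side0.png

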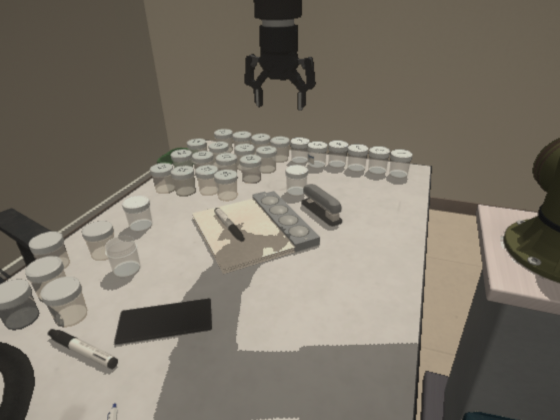

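The wrist view is clear: the eye is at (219,143), the studs run from (254,179) to (342,261), the cup is at (289,93), the stapler at (360,165) and the marker at (220,277). Next I fit the strip line with image circles and work out the move.

```bash
cat > fit.py <<'E'
from h import *
def fit(tag,zs=.026,th0=None):
    c=cam("wrist"); save(c,tag+".png")
    P={}
    for k,z in dict(stud1_top=zs,stud4_top=zs,eye=.006).items():
        for r in bot.mark_of(k,"wrist")[:1]:
            P[k]=at(c,r["uv"],z,True); print(k,round(r["conf"],2),np.round(r["uv"]),np.round(P[k],4))
    g=cv2.cvtColor(c["pixels"],cv2.COLOR_RGB2GRAY)
    return c,P,g
def togo(p,u,yy):  # p: strip origin est, u: +y dir
    s=bot.get_obs(); R=np.array(s["orientation"]); t=np.array(s["tool_pos"])
    print("tcp",np.round(t,4),"rel: along",np.round((t[:2]-p)@u,4),"perp",np.round((t[:2]-p)@[u[1],-u[0]],4))
    return R,t
E
python3 - <<'E'
from fit import *
c,P,g=fit("w1")
cir=cv2.HoughCircles(cv2.GaussianBlur(g,(3,3),0),cv2.HOUGH_GRADIENT,1,20,param1=80,param2=18,minRadius=13,maxRadius=24)
Q=[]
if cir is not None:
  for x,y,r in cir[0]:
    if 230<x<365 and 155<y<285:
        q=at(c,(x,y),.022,True); Q.append(q); print(x,y,r,np.round(q,4))
a,b=P["stud1_top"][:2],P["stud4_top"][:2]
u=(a-b)/np.linalg.norm(a-b); m=(a+b)/2
print("u",u,"m",m,"eye al/perp",(P["eye"][:2]-m)@u,(P["eye"][:2]-m)@[u[1],-u[0]])
tgt=m+u*.107; print("start",tgt); togo(m,u,0)
E
```

```text
stud1_top 0.96 [252. 178.] [0.628  0.0074 0.026 ]
stud4_top 0.79 [341. 266.] [0.521  0.1197 0.026 ]
eye 0.81 [220. 138.] [ 0.6659 -0.0349  0.006 ]
285.5 209.5 17.4 [0.5903 0.0462 0.022 ]
315.5 235.5 15.1 [0.5542 0.0792 0.022 ]
341.5 260.5 14.1 [0.5198 0.114  0.022 ]
253.5 177.5 16.8 [0.6263 0.0082 0.022 ]
u [ 0.68979435 -0.72400536] m [0.57449304 0.06356782] eye al/perp 0.13434517038564436 0.0016949141320180688
start [ 0.64830103 -0.01390075]
tcp [0.6    0.     0.2313] rel: along 0.0636 perp 0.0254
```

The four circles come out 150 mm apart from first to last, which matches the given size. I'll shut the hand, turn 45° so tool x lies along the strip, and descend part way.

```bash
python3 -m creep '[{"offset":[0,0,0.3],"delta_rot":[0,0,-0.98],"hand":1},{"offset":[0,0,0.3],"delta_rot":[0,0,-0.98],"hand":1},{"offset":[0,0,0.3],"delta_rot":[0,0,-0.98],"hand":1},{"offset":[0,0,0.3],"delta_rot":[0,0,-0.98],"hand":1},{"offset":[0,0,0.3],"delta_rot":[0,0,-0.98],"hand":1}]'
python3 -m creep '[{"offset":[0,0,0.3],"delta_rot":[0,0,-0.98],"hand":1},{"offset":[0,0,0.3],"delta_rot":[0,0,-0.98],"hand":1},{"offset":[0,0,0.3],"delta_rot":[0,0,-0.98],"hand":1},{"offset":[0,0,0.3],"delta_rot":[0,0,-0.98],"hand":1},{"offset":[0,0,0.3],"delta_rot":[0,0,-0.98],"hand":1}]'
python3 -m creep '[{"offset":[0.2,-0.12,0],"delta_rot":[0,0,0],"hand":1},{"offset":[0.2,-0.13,0],"delta_rot":[0,0,0],"hand":1},{"offset":[0.3,-0.13,0],"delta_rot":[0,0,0],"hand":1},{"offset":[0.2,-0.12,0],"delta_rot":[0,0,0],"hand":1},{"offset":[0.2,-0.12,0],"delta_rot":[0,0,0],"hand":1}]'
cat > see.py <<'E'
import sys
from fit import *
c,P,g=fit(sys.argv[1])
cir=cv2.HoughCircles(cv2.GaussianBlur(g,(3,3),0),cv2.HOUGH_GRADIENT,1,25,param1=80,param2=18,minRadius=13,maxRadius=45)
if cir is not None:
  for x,y,r in cir[0][:14]: print(x,y,r,np.round(at(c,(x,y),.022,True),4))
s=bot.get_obs(); print(s["t"],np.round(s["tool_pos"],4),np.round(s["orientation"],4).tolist(),np.round(s["ft_force"],2),s["width"])
E
python3 see.py w2
```

```text
t: 2.17
tool_pos: [0.6, 0.0, 0.1709]
orientation: [[0.384, -0.923, -0.0], [-0.923, -0.384, -0.0], [-0.0, 0.0, -1.0]]
ft_force: [0.7, -0.2, -0.0]
width: -0.0001
t: 2.8
tool_pos: [0.6, -0.0, 0.1109]
orientation: [[0.708, -0.706, -0.0], [-0.706, -0.708, -0.0], [-0.0, 0.0, -1.0]]
ft_force: [0.5, 0.4, 0.8]
width: -0.0001
t: 3.42
tool_pos: [0.6493, -0.0139, 0.1112]
orientation: [[0.706, -0.708, -0.0], [-0.708, -0.706, -0.0], [-0.0, 0.0, -1.0]]
ft_force: [-0.3, -0.2, -0.5]
width: 0.0002
stud1_top 0.78 [272. 247.] [0.6288 0.0127 0.026 ]
eye 0.76 [275. 169.] [ 0.6679 -0.0302  0.006 ]
152.5 127.5 44.4 [0.7583 0.0083 0.022 ]
96.5 51.5 44.4 [ 0.8364 -0.0041  0.022 ]
421.5 216.5 42.2 [ 0.5589 -0.0903  0.022 ]
276.5 246.5 28.5 [0.6254 0.0109 0.022 ]
178.5 118.5 33.3 [ 0.7473 -0.0105  0.022 ]
139.5 59.5 29.6 [ 0.8013 -0.0226  0.022 ]
389.5 188.5 29.3 [ 0.5977 -0.0848  0.022 ]
539.5 57.5 31.9 [ 0.5825 -0.2743  0.022 ]
34.5 53.5 23.2 [0.8916 0.0358 0.022 ]
295.5 30.5 40.0 [ 0.7309 -0.1138  0.022 ]
513.5 78.5 37.8 [ 0.5882 -0.2333  0.022 ]
343.5 213.5 29.9 [ 0.6085 -0.0453  0.022 ]
42.5 27.5 26.4 [0.9002 0.0141 0.022 ]
398.5 296.5 18.5 [ 0.5093 -0.0294  0.022 ]
3.625 [ 0.6486 -0.0137  0.111 ] [[0.7059, -0.7083, -0.0005], [-0.7083, -0.7059, -0.0001], [-0.0003, 0.0004, -1.0]] [-0.19  0.66  0.54] -4.183219297668599e-05
```

View pics/w2.png

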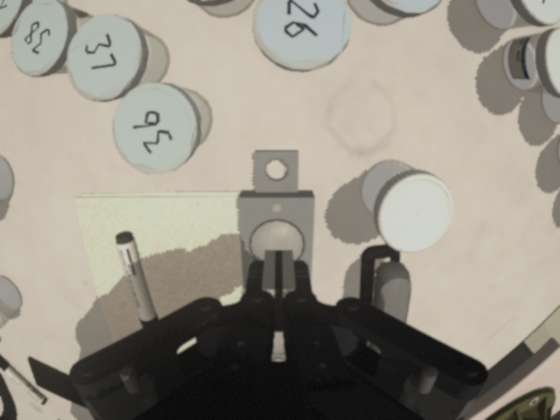

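The picture shows the strip upright in the image, with stud 1 at (277,246) and the eye at (275,169). The fingertips are laterally centred to under 1 mm, about 107 mm along the strip. The cup at (413,210) is well clear, so I go down.

```bash
python3 -m creep '[{"offset":[0,0,0.5],"delta_rot":[0,0,0],"hand":1},{"offset":[0,0,0.5],"delta_rot":[0,0,0],"hand":1},{"offset":[0,0,0.5],"delta_rot":[0,0,0],"hand":1},{"offset":[0,0,0.4],"delta_rot":[0,0,0],"hand":1},{"offset":[0,0,0.2],"delta_rot":[0,0,0],"hand":1}]'
python3 -m creep '[{"offset":[0,0,0.02],"delta_rot":[0,0,0],"hand":1},{"offset":[0,0,0.02],"delta_rot":[0,0,0],"hand":1},{"offset":[0,0,0.01],"delta_rot":[0,0,0],"hand":1},{"offset":[0,0,0],"delta_rot":[0,0,0],"hand":1},{"offset":[0,0,0],"delta_rot":[0,0,0],"hand":1}]'
```

```text
t: 4.25
tool_pos: [0.648, -0.0137, 0.0255]
orientation: [[0.706, -0.708, -0.002], [-0.708, -0.706, -0.0], [-0.001, 0.002, -1.0]]
ft_force: [-0.3, -0.2, -0.5]
width: 0.0
t: 4.88
tool_pos: [0.6487, -0.0136, 0.0255]
orientation: [[0.706, -0.708, 0.0], [-0.708, -0.706, 0.0], [0.0, -0.0, -1.0]]
ft_force: [-0.2, -0.1, 0.7]
width: -0.0002
```

Run:
```python
from h import *
c=cam("side"); x=c["pixels"][150:300,180:380,::-1]; cv2.imwrite("pics/s2.png",cv2.resize(x,None,fx=4,fy=4,interpolation=cv2.INTER_CUBIC))
s=bot.get_obs(); print(s["t"],np.round(s["tool_pos"],4),s["ft_force"])
```

```text
4.925 [ 0.6487 -0.0136  0.0254] [ 0.51544516 -0.50671168  0.24408402]
```

View pics/s2.png

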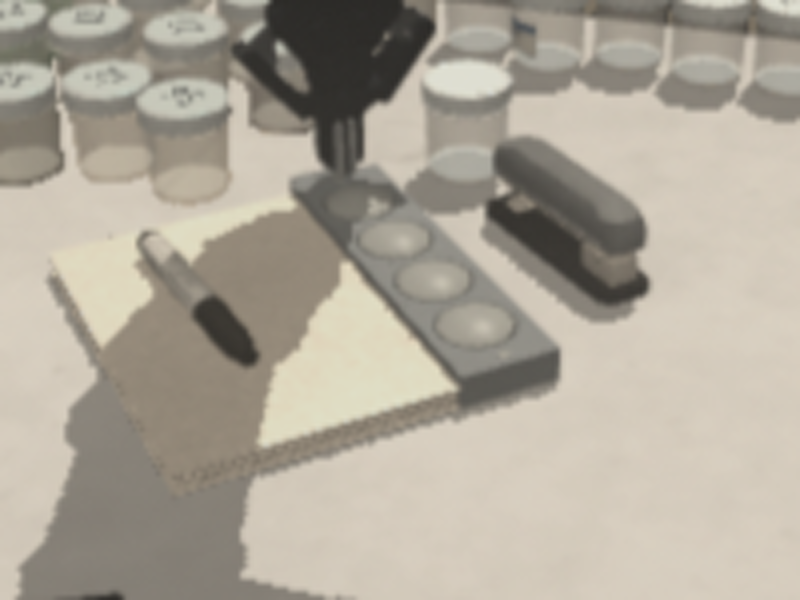

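The fingertips stand on centre at the eye end of the strip, just above it, with all studs standing (at (375,195), (395,238), (432,280) and (475,325) in the crop). I feel down gently for the strip.

```bash
python3 -m creep '[{"offset":[0,0,0.025],"delta_rot":[0,0,0],"hand":1},{"offset":[0,0,0.025],"delta_rot":[0,0,0],"hand":1},{"offset":[0,0,0.025],"delta_rot":[0,0,0],"hand":1},{"offset":[0,0,0.025],"delta_rot":[0,0,0],"hand":1},{"offset":[0,0,0],"delta_rot":[0,0,0],"hand":1}]'
python3 -m creep '[{"offset":[0,0,0.015],"delta_rot":[0,0,0],"hand":1},{"offset":[0,0,0],"delta_rot":[0,0,0],"hand":1},{"offset":[0,0,0.01],"delta_rot":[0,0,0],"hand":1},{"offset":[0,0,0],"delta_rot":[0,0,0],"hand":1},{"offset":[0,0,0],"delta_rot":[0,0,0],"hand":1}]'
```

```text
t: 5.55
tool_pos: [0.6485, -0.0136, 0.0211]
orientation: [[0.706, -0.708, -0.0], [-0.708, -0.706, -0.0], [-0.0, 0.0, -1.0]]
ft_force: [0.3, -0.3, -0.0]
width: 0.0002
t: 6.18
tool_pos: [0.6486, -0.0136, 0.0203]
orientation: [[0.706, -0.708, -0.0], [-0.708, -0.706, -0.0], [-0.0, 0.0, -1.0]]
ft_force: [-0.0, 0.2, -0.3]
width: 0.0002
```

```bash
python3 -m creep '[{"offset":[0,0,0.01],"delta_rot":[0,0,0],"hand":1},{"offset":[0,0,0],"delta_rot":[0,0,0],"hand":1},{"offset":[0,0,0],"delta_rot":[0,0,0],"hand":1},{"offset":[0,0,0],"delta_rot":[0,0,0],"hand":1},{"offset":[0,0,0],"delta_rot":[0,0,0],"hand":1}]'
```

```text
t: 6.8
tool_pos: [0.6487, -0.0136, 0.0202]
orientation: [[0.706, -0.708, 0.0], [-0.708, -0.706, -0.0], [0.0, -0.0, -1.0]]
ft_force: [-2.3, -0.1, 4.7]
width: -0.0001
```

I have light contact at 4.7 N with the tip at z = 20.2 mm, as expected. I start the stroke along −x of the tool, watching the force.

```bash
python3 -m creep '[{"offset":[-0.1,0,0],"delta_rot":[0,0,0],"hand":1},{"offset":[-0.12,0,0],"delta_rot":[0,0,0],"hand":1},{"offset":[-0.12,0,0],"delta_rot":[0,0,0],"hand":1},{"offset":[-0.12,0,0],"delta_rot":[0,0,0],"hand":1},{"offset":[-0.12,0,0],"delta_rot":[0,0,0],"hand":1}]'
```

```text
t: 7.42
tool_pos: [0.6324, 0.0029, 0.0204]
orientation: [[0.706, -0.708, 0.001], [-0.708, -0.706, -0.0], [0.001, -0.0, -1.0]]
ft_force: [2.9, -3.7, 4.6]
width: 0.0003
```

```bash
python3 -m creep '[{"offset":[-0.12,0,0],"delta_rot":[0,0,0],"hand":1},{"offset":[-0.12,0,0],"delta_rot":[0,0,0],"hand":1},{"offset":[-0.12,0,0],"delta_rot":[0,0,0],"hand":1},{"offset":[-0.12,0,0],"delta_rot":[0,0,0],"hand":1},{"offset":[-0.12,0,0],"delta_rot":[0,0,0],"hand":1}]'
```

```text
t: 8.05
tool_pos: [0.615, 0.0201, 0.0199]
orientation: [[0.706, -0.708, -0.0], [-0.708, -0.706, -0.0], [-0.0, 0.0, -1.0]]
ft_force: [3.2, -3.0, 6.5]
width: -0.0002
```

Run:
```python
from h import *
c=cam("wrist"); save(c,"w3.png")
c=cam("side"); x=c["pixels"][150:300,180:380,::-1]; cv2.imwrite("pics/s3.png",cv2.resize(x,None,fx=4,fy=4,interpolation=cv2.INTER_CUBIC))
```

```text
(no output)
```

View pics/w3.png

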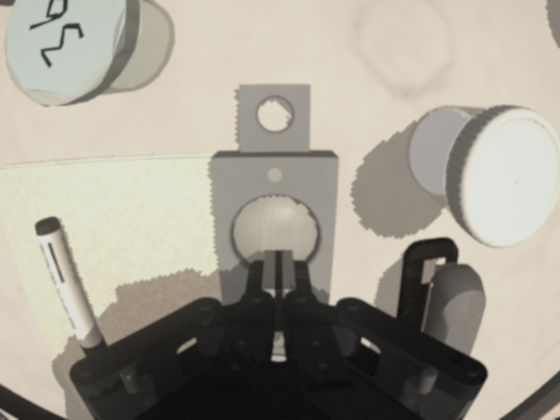

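View pics/s3.png

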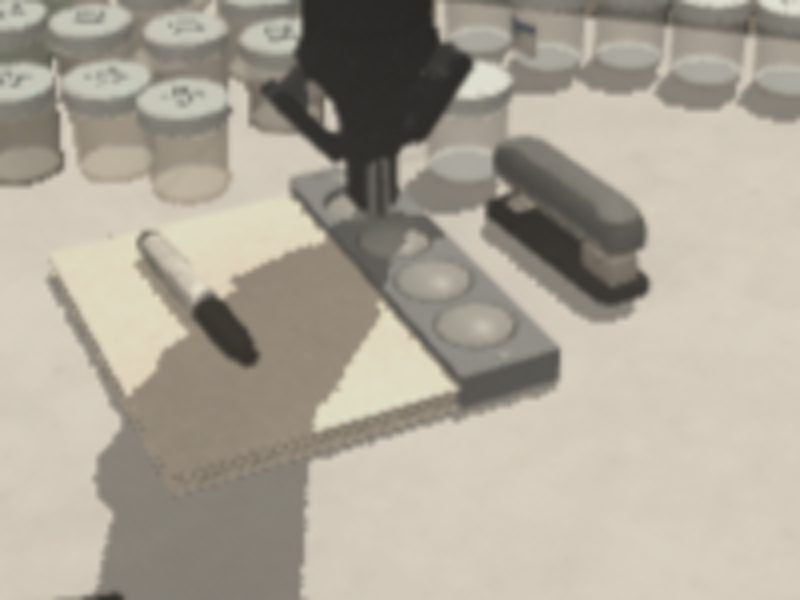

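The report hasn't moved (its near corner is still at (555,352) in the crop), and stud 1 is flattened behind the fingers at about (340,205). Forces are small, so I continue.

```bash
python3 -m creep '[{"offset":[-0.13,0,0],"delta_rot":[0,0,0],"hand":1},{"offset":[-0.13,0,0],"delta_rot":[0,0,0],"hand":1},{"offset":[-0.13,0,0],"delta_rot":[0,0,0],"hand":1},{"offset":[-0.13,0,0],"delta_rot":[0,0,0],"hand":1},{"offset":[-0.13,0,0],"delta_rot":[0,0,0],"hand":1}]'
python3 -m creep '[{"offset":[-0.13,0,0],"delta_rot":[0,0,0],"hand":1},{"offset":[-0.13,0,0],"delta_rot":[0,0,0],"hand":1},{"offset":[-0.13,0,0],"delta_rot":[0,0,0],"hand":1},{"offset":[-0.13,0,0],"delta_rot":[0,0,0],"hand":1},{"offset":[-0.13,0,0],"delta_rot":[0,0,0],"hand":1}]'
```

```text
t: 8.78
tool_pos: [0.597, 0.0382, 0.0203]
orientation: [[0.706, -0.708, 0.001], [-0.708, -0.706, -0.001], [0.001, -0.0, -1.0]]
ft_force: [3.4, -4.1, 6.9]
width: -0.0
t: 9.4
tool_pos: [0.5784, 0.0568, 0.0201]
orientation: [[0.706, -0.708, 0.0], [-0.708, -0.706, -0.0], [0.0, 0.0, -1.0]]
ft_force: [3.2, -2.2, 5.0]
width: 0.0002
```

Run:
```python
from h import *
c=cam("wrist"); save(c,"w4.png")
c=cam("side"); x=c["pixels"][150:300,180:380,::-1]; cv2.imwrite("pics/s4.png",cv2.resize(x,None,fx=4,fy=4,interpolation=cv2.INTER_CUBIC))
```

```text
(no output)
```

View pics/w4.png

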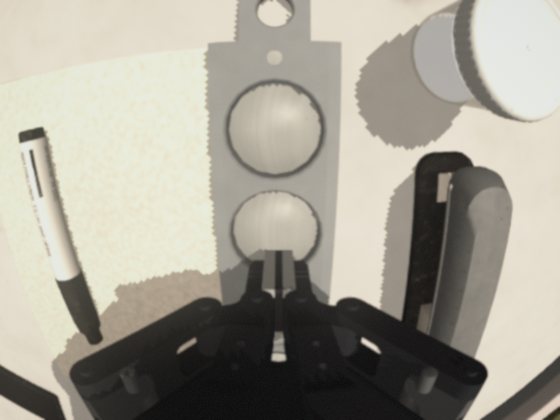

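View pics/s4.png

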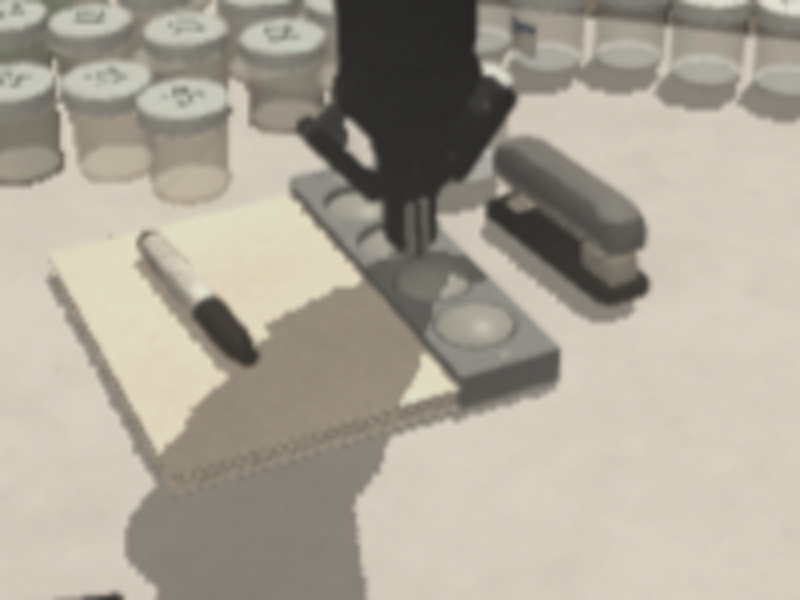

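In the wrist view studs 1 and 2 (at (275,127) and (275,228)) sit recessed with a dark rim, and the report is unmoved. I continue over studs 3 and 4.

```bash
python3 -m creep '[{"offset":[-0.13,0,0],"delta_rot":[0,0,0],"hand":1},{"offset":[-0.13,0,0],"delta_rot":[0,0,0],"hand":1},{"offset":[-0.13,0,0],"delta_rot":[0,0,0],"hand":1},{"offset":[-0.13,0,0],"delta_rot":[0,0,0],"hand":1},{"offset":[-0.13,0,0],"delta_rot":[0,0,0],"hand":1}]'
python3 -m creep '[{"offset":[-0.13,0,0],"delta_rot":[0,0,0],"hand":1},{"offset":[-0.13,0,0],"delta_rot":[0,0,0],"hand":1},{"offset":[-0.13,0,0],"delta_rot":[0,0,0],"hand":1},{"offset":[-0.13,0,0],"delta_rot":[0,0,0],"hand":1},{"offset":[-0.13,0,0],"delta_rot":[0,0,0],"hand":1}]'
```

```text
t: 10.12
tool_pos: [0.5605, 0.0749, 0.0204]
orientation: [[0.706, -0.708, 0.001], [-0.708, -0.706, -0.001], [0.001, -0.0, -1.0]]
ft_force: [0.5, -2.1, 6.6]
width: 0.0001
t: 10.75
tool_pos: [0.5417, 0.0935, 0.0201]
orientation: [[0.706, -0.708, 0.0], [-0.708, -0.706, -0.0], [0.0, 0.0, -1.0]]
ft_force: [3.0, -3.1, 5.3]
width: -0.0001
```

```bash
python3 -m creep '[{"offset":[-0.13,0,0],"delta_rot":[0,0,0],"hand":1},{"offset":[-0.13,0,0],"delta_rot":[0,0,0],"hand":1},{"offset":[-0.13,0,0],"delta_rot":[0,0,0],"hand":1},{"offset":[-0.13,0,0],"delta_rot":[0,0,0],"hand":1},{"offset":[-0.13,0,0],"delta_rot":[0,0,0],"hand":1}]'
python3 -m creep '[{"offset":[-0.13,0,0],"delta_rot":[0,0,0],"hand":1},{"offset":[-0.13,0,0],"delta_rot":[0,0,0],"hand":1},{"offset":[-0.13,0,0],"delta_rot":[0,0,0],"hand":1},{"offset":[-0.13,0,0],"delta_rot":[0,0,0],"hand":1},{"offset":[-0.13,0,0],"delta_rot":[0,0,0],"hand":1}]'
```

```text
t: 11.38
tool_pos: [0.5237, 0.1117, 0.0205]
orientation: [[0.706, -0.708, 0.001], [-0.708, -0.706, -0.001], [0.001, -0.0, -1.0]]
ft_force: [3.1, -2.7, 6.9]
width: 0.0
t: 12.0
tool_pos: [0.505, 0.1303, 0.0201]
orientation: [[0.706, -0.708, 0.0], [-0.708, -0.706, -0.001], [0.001, 0.0, -1.0]]
ft_force: [3.9, -3.2, 5.5]
width: 0.0001
```

Run:
```python
from h import *
c=cam("wrist"); save(c,"w5.png")
```

```text
(no output)
```

View pics/w5.png

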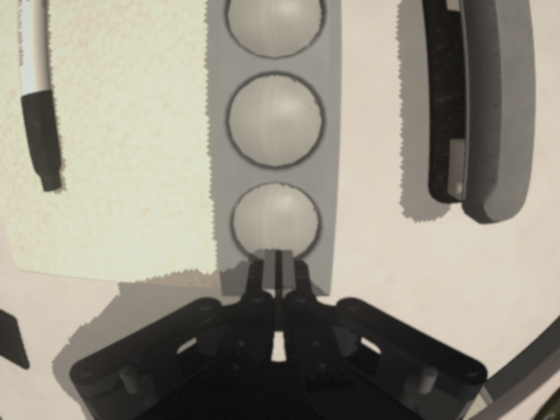

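Stud 4 at (275,222) is recessed like the others, and the fingertips are near the strip's far end. I slide a few mm more, then lift straight up.

```bash
python3 -m creep '[{"offset":[-0.1,0,0],"delta_rot":[0,0,0],"hand":1},{"offset":[-0.05,0,0],"delta_rot":[0,0,0],"hand":1},{"offset":[0,0,0],"delta_rot":[0,0,0],"hand":1},{"offset":[0,0,-0.1],"delta_rot":[0,0,0],"hand":1},{"offset":[0,0,-0.4],"delta_rot":[0,0,0],"hand":1}]'
python3 -m creep '[{"offset":[0,0,-0.7],"delta_rot":[0,0,0],"hand":1},{"offset":[0,0,-0.7],"delta_rot":[0,0,0],"hand":1},{"offset":[0,0,-0.7],"delta_rot":[0,0,0],"hand":1},{"offset":[0,0,-0.7],"delta_rot":[0,0,0],"hand":1},{"offset":[0,0,-0.7],"delta_rot":[0,0,0],"hand":1}]'
python3 -m creep '[{"offset":[-0.4,0,-0.3],"delta_rot":[0,0,0],"hand":1},{"offset":[-0.4,0,-0.3],"delta_rot":[0,0,0],"hand":1},{"offset":[0,0,0],"delta_rot":[0,0,0],"hand":1},{"offset":[0,0,0],"delta_rot":[0,0,0],"hand":1},{"offset":[0,0,0],"delta_rot":[0,0,0],"hand":1}]'
python3 - <<'E'
from h import *
c=cam("wrist"); save(c,"w6.png")
for k,z in dict(stud1_top=.0208,stud4_top=.0208,eye=.006,stapler=0,spare_cup=0,cover_marker=.0134).items():
    for r in bot.mark_of(k,"wrist")[:1]: print(k,round(r["conf"],2),np.round(at(c,r["uv"],z,True),4))
c=cam("side"); x=c["pixels"][150:300,180:380,::-1]; cv2.imwrite("pics/s6.png",cv2.resize(x,None,fx=4,fy=4,interpolation=cv2.INTER_CUBIC))
print(bot.get_obs()["t"])
E
```

```text
t: 12.68
tool_pos: [0.499, 0.1342, 0.0382]
orientation: [[0.706, -0.708, -0.005], [-0.708, -0.706, -0.001], [-0.002, 0.004, -1.0]]
ft_force: [-0.2, 0.6, 0.6]
width: -0.0001
t: 13.3
tool_pos: [0.5003, 0.1346, 0.1812]
orientation: [[0.706, -0.708, -0.001], [-0.708, -0.706, 0.0], [-0.001, 0.0, -1.0]]
ft_force: [0.2, 0.3, -0.1]
width: 0.0002
t: 13.92
tool_pos: [0.478, 0.157, 0.203]
orientation: [[0.706, -0.708, -0.001], [-0.708, -0.706, -0.001], [-0.0, 0.002, -1.0]]
ft_force: [-0.2, 0.5, 0.3]
width: 0.0001
stapler 0.82 [ 0.5032 -0.0032  0.    ]
cover_marker 0.67 [0.6705 0.1428 0.0134]
14.325
```

View pics/w6.png

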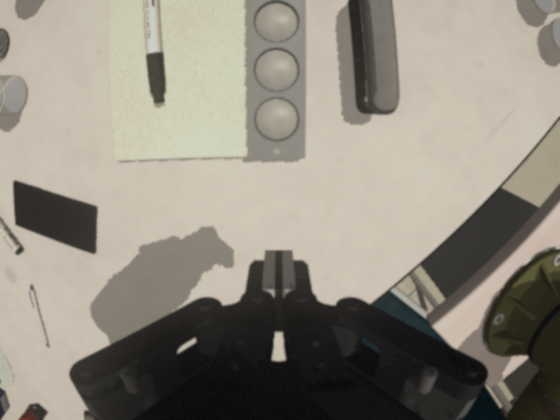

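View pics/s6.png

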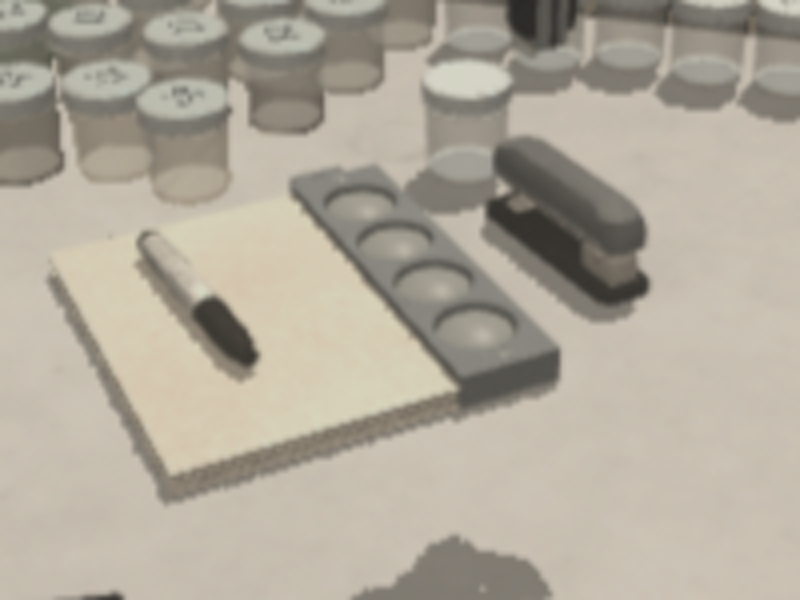

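All four studs sit sunk and look the same. The report, stapler, cup and marker are at the same pixels as before, and the hand is clear, so I hand it in.

```bash
python3 -c "
from station import bot
print(bot.finish_job(), bot.get_obs()['t'])"
```

```text
the job is handed in; nothing more can be done
the job is handed in; nothing more can be done
```

All four studs of the binding strip look fully pressed, and I handed the job in with the last clock reading at 14.3 s of the 38 s allowed. I closed the fingers, lined them up with the strip, and touched down just on the eye side of stud 1. I then slid about 210 mm to the far end in one stroke without lifting, and raised the hand clear.

- **Force:** readings at the end of each move during the stroke were about 5–7 N vertical and up to about 5 N sideways. The tip height stayed between 19.9 and 20.5 mm, level with the strip's top to within 0.5 mm.
- **Studs:** the last side picture shows all four evenly recessed. I judged this by eye and did not measure how far each one went down.
- **Report and other objects:** the report, stapler, cup and marker show at the same pixels in the side pictures as before the stroke. The networks put the stapler and marker within about 3 mm of where they were at the start.
- **Missing check:** in the last wrist picture the networks did not report stud 1, stud 4, the eye or the cup. I have no final position from that view for those four.

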